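Airing the mixing slabs and righting the bottles on a watercolour desk

ROBOT

A 6-joint arm with a two-finger parallel gripper is mounted at the origin on the work surface. World frame = base frame: x ahead of the robot, y to its left, z up, the work surface at z = 0. Lengths are in mm, angles in degrees, forces in N, time in s.
With the tool pointing down it reaches from about 300 to 850 mm from the base axis. Payload 4.2 kg.
Tool frame: the origin (TCP) lies midway between the tips of the shut fingers; the grasp point (between the pads) lies 19 mm behind it (env.grip_depth is the distance from the TCP to the grasp point, in mm); z points along the fingers, y is the line along which they close (so a half turn about z gives the same grasp; the last joint's range is limited). The gripper opens to 91 mm and grips with 3 to 60 N. Pads are 32 mm wide; open, the fingers measure 118 mm over their backs; the gripper's body (76 mm by 178 mm) begins 60 mm behind the grasp point.
Start: joints at [74.714, 18.312, 89.639, -0, 72.044, -1.146], TCP at [140.475, 557.593, 213.976] pointing down, gripper open.
Joint ranges: [-177.97, 177.97], [-48.28, 115.42], [12.27, 149.76], [-77.06, 257.06], [2.81, 150.46], [-146.56, 146.56]. Speed limits (degrees/s): [147.25, 147.25, 180, 180, 180, 180].

INTERFACE

Orientations are given as [roll, pitch, yaw] about the fixed x, y, z axes, in that order (R = Rz(yaw) Ry(pitch) Rx(roll)).
In Python, from workcell import env, eyes gives the robot as it stands.
- The arm moves only by the tool send_rows, never from a script. Its argument "motion" is a list of rows, each a list of 7 numbers: the shift along the world's x, y, z normalised to -1 to 1, where 1 is 0.5 m, then the turn, a rotation vector about the world's x, y, z normalised to -1 to 1, where 1 is 60 degrees, then the opening, from -1 (shut) to 1 (fully open). A call has 1 to 20 rows; each row is the pose to reach, as a shift and turn from the pose commanded when the call began; what a row does not reach only later rows make up. A row lasts 1/8 s, in which the tool goes at most 62.5 mm and 10.7 degrees, less where a joint would pass 70% of its speed; a pose out of reach is approached as far as the arm can. A call with a number of a shift or a turn outside -1 to 1 is refused whole. A call with a gripper value outside its range is refused whole. The fingers move at their own pace and stop on an object; "squeeze" is the grip in N (left out, the last holds). Time passes only in rows, so rows that repeat a pose let the fingers close. It gives the time, the measured TCP pose, the force, the opening and the grip force at its end, in the units of the state.
- env.state(): the state, without advancing time (a new reading comes with each control period).
- eyes.grab_frame(name): name is "scene" or "top" or "wrist"; returns a dict with "pixels" (400x640x3 uint8, red, green, blue), "depth" (400x640 float32, mm along the optical axis (not along the pixel's ray), 0 where there is no reading), "fx", "fy", "cx", "cy" (pixels), "distortion" ([k1, k2, p1, p2, k3] as OpenCV has them; the pictures are not rectified), "R" (3x3) and "t" (3): a world point X has camera coordinates R X + t; the wrist camera has in their place "T_tool_cam" (4x4, takes a point from camera to tool coordinates, whose origin is the TCP and whose axes are the flange's). Camera axes: x right, y down, z forward; pixel columns grow to the right and rows downward; lengths in mm; the calibration is good to about 2 mm. A picture is of the moment at which its call begins: read the wrist's pose just before it.
- env.job_done(): hands the job in; it is judged then, once.
The state is a dict: "time_s": time; "qpos": joint angles; "qvel": joint speeds; "effort": joint torques, N m; "ee_pos": TCP position; "ee_rot": TCP orientation; "force": force on the tool from outside, world axes, zero at the start; "torque": the same for the moment, N m; "gripper_width": finger opening in mm; "gripper_force": force on a finger pad.
Only numpy, scipy, OpenCV 4.12 (cv2) and the standard library are available. Lean on these libraries where they do the work, as an engineer would, in place of code of your own. Each camera call takes 0.05 s, during which the arm holds its last target. There are 200 camera calls.

TASK

Get the painting desk ready: take every ceramic mixing slab out of the wooden storage block, pressing it down at its thumb-notch end so that the other end tips up to be gripped, and lay each flat across both bars of the airing rack, side by side and square to the bars, and press the emptied pockets' see-saw floors level again. Stand every toppled bottle upright on the cork mat. Leave the mug, bowl and ink jar where they are.

Things in the scene. Friction and masses are not known exactly. Their poses are not given: they have to be found in the camera images.
- block_top (a point): Fixed wooden storage block, 154 x 248 x 50 mm; point on its top face, z up. Three open pockets, length along x, centred at y = -74, 0, +74 mm; a slab flat in one has its centre at x = 0 and its top 0.5 mm below flush, with 2 to 6 mm play. At each pocket's +x end the wall is cut down 26 mm in a 34 mm wide thumb notch.
- slab0_c (a point): Centre (half-way up) of a white ceramic mixing slab, loose, 120 x 44 x 12 mm along x, y, z, 150 g, with three shallow shaded rounds on its top (+z). It starts flat in the storage block, in the pocket at the block's -y side, its x along the block's x. May be absent.
- slab1_c (a point): Centre (half-way up) of a white ceramic mixing slab, loose, 120 x 44 x 12 mm along x, y, z, 150 g, with three shallow shaded rounds on its top (+z). It starts flat in the storage block, in the middle pocket, its x along the block's x. May be absent.
- slab2_c (a point): Centre (half-way up) of a white ceramic mixing slab, loose, 120 x 44 x 12 mm along x, y, z, 150 g, with three shallow shaded rounds on its top (+z). It starts flat in the storage block, in the pocket at its +y side, its x along the block's x. May be absent.
- bed0 (a joint): See-saw floor plate (112 x 40 mm) of the pocket at the block's -y side, rad: 0 level (its top 12.5 mm under the block's top), up to 0.36 with the -x end up. Stiff pivot 10 mm to +x of the pocket's middle; stays as left, takes 3 to 5 N. Pressing a slab 10 to 20 mm from its +x end, 13 mm down to the stop, lifts its -x end 25 mm over the block. Emptied, press its -x end to level it.
- bed1 (a joint): See-saw floor plate (112 x 40 mm) of the middle pocket, rad: 0 level (its top 12.5 mm under the block's top), up to 0.36 with the -x end up. Stiff pivot 10 mm to +x of the pocket's middle; stays as left, takes 3 to 5 N. Pressing a slab 10 to 20 mm from its +x end, 13 mm down to the stop, lifts its -x end 25 mm over the block. Emptied, press its -x end to level it.
- bed2 (a joint): See-saw floor plate (112 x 40 mm) of the pocket at its +y side, rad: 0 level (its top 12.5 mm under the block's top), up to 0.36 with the -x end up. Stiff pivot 10 mm to +x of the pocket's middle; stays as left, takes 3 to 5 N. Pressing a slab 10 to 20 mm from its +x end, 13 mm down to the stop, lifts its -x end 25 mm over the block. Emptied, press its -x end to level it.
- rack_top (a point): Aluminium airing rack fixed to the desk: two bars along x, 250 mm long, 10 mm wide, 25 mm high, their middle lines at y = -25 and +25 mm. The point is midway between them, level with their tops, z up. A slab laid across both has its length along y, its ends free over the desk, its centre 6 mm above this point.
- mat_top (a point): Cork mat fixed to the desk, 200 mm (x) by 110 mm (y), 4 mm thick; the point is the centre of its top face, z up.
- bottle0_c (a point): Centre of the square body of a loose white plastic bottle with a black screw cap, closed, about 220 g: body 50 x 50 mm, 84 mm tall (the point is 42 mm above the foot), round cap 36 mm across, 108 mm tall in all. Its z runs from foot to cap. It starts toppled, lying on a flat side on the desk with the cap pointing roughly to +y.
- bottle1_c (a point): Centre of the square body of a loose white plastic bottle with a black screw cap, closed, about 220 g: body 50 x 50 mm, 84 mm tall (the point is 42 mm above the foot), round cap 36 mm across, 108 mm tall in all. Its z runs from foot to cap. It starts toppled, lying on a flat side on the desk with the cap pointing roughly to +y.
- mug_rim (a point): Centre of the rim of a loose white mug, 80 mm across and 90 mm tall, on the far side of the desk; to be left alone.
- bowl: Loose blue bowl, 100 mm across and 35 mm tall, far side; origin under its foot; to be left alone.
- ink: Loose jar with a black lid, 52 mm across and 70 mm tall, far side; origin under its foot; to be left alone.
Things that resemble listed ones, but are neither listed nor needed, are in the scene too. Leave any black look-alike of the part that bears slab2_c alone.

How it is judged (in metres and radians):
On the way:
1. a slab has been tipped up in its pocket, its thumb-notch end pressed down (((value of joint bed0 above 0.2 rad and angle between slab0_c's own z axis and vertical above 0.2 rad and horizontal distance between slab0_c and block_top below 0.11 m) or (value of joint bed1 above 0.2 rad and angle between slab1_c's own z axis and vertical above 0.2 rad and horizontal distance between slab1_c and block_top below 0.11 m) or (value of joint bed2 above 0.2 rad and angle between slab2_c's own z axis and vertical above 0.2 rad and horizontal distance between slab2_c and block_top below 0.11 m))), for 0.2 s.
At the end, for the whole second after the job is handed in: Slabs present lie flat (0.08 rad), at rest, across both bars, within 0.3 rad of square, centres within 25 mm of the rack's middle line and 115 mm of its centre along the bars; bottles present stand upright (0.08 rad), still, their middles over the mat; pocket floors are level (0.08 rad) (x of slab0_c in the frame of rack_top between -0.115 and 0.115 m and y of slab0_c in the frame of rack_top between -0.03 and 0.03 m and z of slab0_c in the frame of rack_top between 0.002 and 0.011 m and angle between the x axis of each of slab0_c, slab1_c, slab2_c and the y axis of rack_top, either way round below 0.3 rad and angle between the z axis of each of slab0_c, slab1_c, slab2_c and the z axis of rack_top, either way round below 0.08 rad and linear speed of each of slab0, slab1, slab2, bottle0, bottle1 below 0.02 m/s and x of slab1_c in the frame of rack_top between -0.115 and 0.115 m and y of slab1_c in the frame of rack_top between -0.03 and 0.03 m and z of slab1_c in the frame of rack_top between 0.002 and 0.011 m and x of slab2_c in the frame of rack_top between -0.115 and 0.115 m and y of slab2_c in the frame of rack_top between -0.03 and 0.03 m and z of slab2_c in the frame of rack_top between 0.002 and 0.011 m and x of bottle0_c in the frame of mat_top between -0.095 and 0.095 m and y of bottle0_c in the frame of mat_top between -0.05 and 0.05 m and z of bottle0_c in the frame of mat_top between 0.035 and 0.048 m and angle between each of bottle0_c, bottle1_c's own z axis and vertical below 0.08 rad and x of bottle1_c in the frame of mat_top between -0.095 and 0.095 m and y of bottle1_c in the frame of mat_top between -0.05 and 0.05 m and z of bottle1_c in the frame of mat_top between 0.035 and 0.048 m and value of joint each of bed0, bed1, bed2 below 0.08 rad); the robot touches nothing.
It fails at once if the mug is moved by more than 30 mm (distance of mug_rim from where it was at the start of the episode above 0.03 m).
It fails at once if the bowl is moved by more than 30 mm (distance of bowl from where it was at the start of the episode above 0.03 m).
It fails at once if the ink jar is moved by more than 30 mm (distance of ink from where it was at the start of the episode above 0.03 m).
Of slab0, slab1, slab2 only 2 to 3 are there at a start; the rules pass over those that are not, and their reading is None.
At some moment in a run one of bottle0, bottle1 may be knocked a few centimetres aside while the robot is not near it.
Once in a run the grip may slacken for a moment while it holds something.
It also fails if it takes over 210 s, if anything falls off the work surface, if the arm or the gripper's body presses on something with over 40 N, if the wrist force passes 120 N, or if a joint passes its speed limit or range.

## Working session

There is one attempt and no reset: what is moved stays moved. The work goes in short steps, Python scripts to look and compute and a tool call to move; the robot and the scene stay as the last step left them, time stands still between calls to the robot, and variables do not carry over. Pictures are saved under pics/ and viewed, at most 14 in all, crops included, and the job is handed in when it is done.

Besides the shell and the picture viewer there is one more tool, called after ">>>" by a JSON object that holds its "api" and its "payload". send_rows: Moves the arm, as the interface text tells. Its arguments: {"type":"object","properties":{"motion":{"type":"array"},"squeeze":{"type":"number"}},"required":["motion"]}

```bash
mkdir -p pics && python3 - <<'E'
from workcell import env, eyes
import cv2, pickle
s=env.state(); print(s)
for n in ("top","scene"):
    f=eyes.grab_frame(n); pickle.dump(f,open(f"{n}0.pkl","wb"))
    cv2.imwrite(f"pics/{n}0.png",f["pixels"][:,:,::-1])
    print(n,f["fx"],f["fy"],f["cx"],f["cy"],f["distortion"],f["R"],f["t"])
E
```

```text
{'time_s': 0.0, 'qpos': array([ 7.47112894e+01,  1.83524509e+01,  8.97077734e+01, -3.57542301e-03,
        7.20428976e+01, -1.14728245e+00]), 'qvel': array([-0.03923732,  0.02792627, -0.07058953, -0.07204594,  0.02529645,
       -0.024257  ]), 'effort': array([-4.37908493e-04, -4.12469566e+01, -2.31966162e+01,  7.27218948e-02,
        4.58573992e-02, -1.55551329e-04]), 'ee_pos': array([140.37870118, 557.07305032, 213.1028965 ]), 'ee_rot': array([-1.79896831e+02,  1.33382484e-03,  1.65859678e+02]), 'force': array([ 0.36818955, -0.76688146,  0.09859061]), 'torque': array([ 0.01508416, -0.0055147 ,  0.00343144]), 'gripper_force': 0.0, 'gripper_width': 90.962520648988}
top 438.8197008983379 438.8197008983379 309.5147256371253 202.86210079068528 [-0.00817565  0.          0.          0.          0.        ] [[ 0.00535001 -0.99963436  0.02650533]
 [-0.9814304  -0.01033127 -0.19154017]
 [ 0.19174397 -0.02498839 -0.98112682]] [  -3.8654583   589.05890268 1200.51829342]
scene 412.7320664206838 412.7320664206838 315.6877087677646 202.52265664918312 [0.01902508 0.         0.         0.         0.        ] [[-0.46766546  0.88384286  0.01052677]
 [ 0.64883168  0.35135351 -0.67495789]
 [-0.60025534 -0.30882439 -0.73778115]] [ 255.0503455  -313.41811941 1434.33186166]
```

View pics/top0.png

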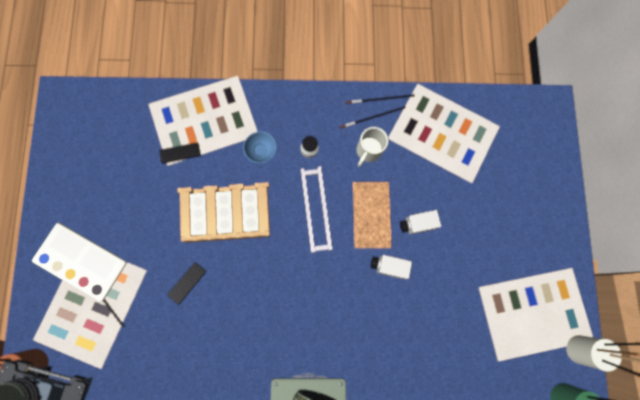

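View pics/scene0.png

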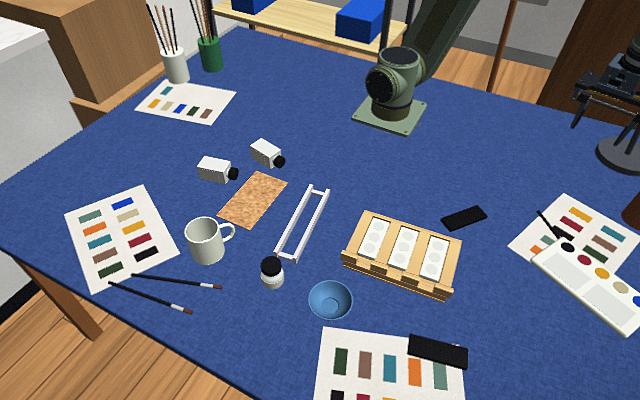

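Top view (blurred): block at about (225,212) with three white slabs at (199,214), (223,212), (250,211). The notches are at its upper (+x) edge. The rack is at (317,208), the mat at (372,214), and the toppled bottles at (421,222) and (391,266). Black bars at (180,153) and (186,283) are look-alikes, to be left alone.

```bash
cat > h.py <<'E'
import numpy as np, cv2, pickle
def K(f): return np.array([[f["fx"],0,f["cx"]],[0,f["fy"],f["cy"]],[0,0,1.]])
def Rt(f,s=None):
    if "R" in f: return np.array(f["R"]),np.array(f["t"])
    from scipy.spatial.transform import Rotation as Ro
    T=np.eye(4);T[:3,:3]=Ro.from_euler("xyz",s["ee_rot"],degrees=True).as_matrix();T[:3,3]=s["ee_pos"]
    M=np.linalg.inv(T@np.array(f["T_tool_cam"]));return M[:3,:3],M[:3,3]
def onz(f,px,z,s=None):
    R,t=Rt(f,s)
    n=cv2.undistortPoints(np.float64(px).reshape(-1,1,2),K(f),np.array(f["distortion"])).reshape(-1,2)
    d=np.c_[n,np.ones(len(n))]@R; c=-R.T@t
    return c+d*((z-c[2])/d[:,2])[:,None]
def cloud(f,s=None):
    R,t=Rt(f,s); h,w=f["depth"].shape
    u,v=np.meshgrid(np.arange(w),np.arange(h))
    n=cv2.undistortPoints(np.float64(np.c_[u.ravel(),v.ravel()]).reshape(-1,1,2),K(f),np.array(f["distortion"])).reshape(-1,2)
    d=f["depth"].reshape(-1,1)
    return ((np.c_[n,np.ones(len(n))]*d-t)@R).reshape(h,w,3)
def rects(f,mask,z,amin=30,s=None):
    cs,_=cv2.findContours(mask.astype(np.uint8),cv2.RETR_EXTERNAL,cv2.CHAIN_APPROX_NONE)
    for c in cs:
        if cv2.contourArea(c)<amin: continue
        p=onz(f,c.reshape(-1,2),z,s)[:,:2].astype(np.float32)
        r=cv2.minAreaRect(p); M=c.reshape(-1,2).mean(0)
        print("px",M.round(),"c",np.round(r[0],1),"size",np.round(r[1],1),"ang",round(r[2],2))
E
python3 - <<'E'
from h import *
for n in("top","scene"):
    f=pickle.load(open(f"{n}0.pkl","rb")); P=cloud(f)
    hsv=cv2.cvtColor(f["pixels"],cv2.COLOR_RGB2HSV).astype(int);H,S,V=hsv[...,0],hsv[...,1],hsv[...,2]
    reg=(P[...,0]>150)&(P[...,0]<700)&(abs(P[...,1]-0)<420)
    z=P[...,2]
    print(n,"desk z",np.median(z[reg&(H>100)&(H<125)&(S>120)&(f["depth"]>0)]))
    print("slabs");rects(f,reg&(S<60)&(V>150)&(abs(z-49)<10)&(P[...,1]>60),49.5,150)
    print("block");rects(f,reg&(z>15)&(z<60)&(P[...,1]>60)&(((H<25)&(S>60))|((S<60)&(V>140))),50,800)
    print("rack");rects(f,reg&(S<60)&(V>120)&(z>12)&(z<35),25,60)
    print("mat");rects(f,reg&(H<20)&(S>90)&(z<12),4,800)
    print("bottle");rects(f,reg&(S<60)&(V>120)&(z>38)&(z<60)&(P[...,1]<0),50,150)
    print("cap");rects(f,reg&(V<70)&(z>15)&(P[...,1]<0),40,20)
E
```

```text
top desk z -0.723532057333386
slabs
px [198. 214.] c [557.  319.5] size [120.5  46.5] ang 4.79
px [224. 212.] c [562.6 246. ] size [119.9  46.5] ang 4.51
px [250. 210.] c [568.3 172.4] size [120.3  46.2] ang 4.55
block
px [224. 211.] c [563.2 244.7] size [157.5 259.1] ang 4.48
rack
px [324. 209.] c [579.5 -43.5] size [241.2  10.8] ang 7.48
px [307. 210.] c [576.1   6.3] size [246.8  10.4] ang 7.52
mat
px [372. 215.] c [ 567.2 -185.7] size [191.1 106.4] ang 0.77
bottle
px [394. 266.] c [ 411.9 -238.2] size [91.9 50.9] ang 77.42
px [423. 221.] c [ 540.8 -327. ] size [51.2 93.3] ang 12.86
cap
px [374. 262.] c [ 422.6 -184.2] size [15.8 29.7] ang 74.69
px [404. 226.] c [ 527.2 -272.7] size [30.1 18.6] ang 12.01
scene desk z -1.1185607053611732
slabs
px [435. 258.] c [558.1 319.3] size [119.4  44.5] ang 4.35
px [403. 248.] c [565.2 245. ] size [121.6  42.7] ang 4.25
px [374. 238.] c [569.8 172. ] size [119.1  43.8] ang 4.57
block
px [404. 254.] c [577.2 246.5] size [177.7 260.9] ang 4.69
rack
px [311. 224.] c [579.8   8. ] size [251.7  13.3] ang 7.74
px [294. 218.] c [583.  -41.7] size [246.   14.2] ang 7.54
mat
px [253. 200.] c [ 568.5 -185.9] size [199.  108.6] ang 0.69
bottle
px [214. 164.] c [ 544.2 -326.1] size [52.9 92. ] ang 12.17
px [266. 149.] c [ 416.6 -236.1] size [94.8 53.6] ang 77.47
cap
px [232. 173.] c [ 540.9 -267.1] size [48.4 26. ] ang 22.95
px [279. 161.] c [ 436.9 -180.4] size [32.3 45.7] ang 86.31
```

```bash
python3 - <<'E'
import cv2
im=cv2.imread("pics/scene0.png")
a=cv2.resize(im[195:310,330:480],None,fx=3.5,fy=3.5,interpolation=cv2.INTER_CUBIC);cv2.imwrite("pics/crop_block.png",a)
E
```

```text
(no output)
```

View pics/crop_block.png

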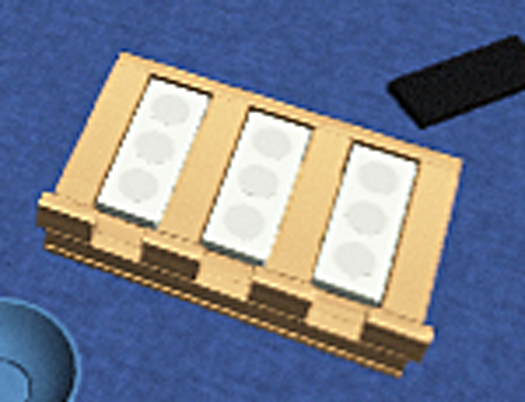

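>>> {"api": "send_rows", "payload": {"motion": [[0.954,-0.466,-0.22,0,0,0.31,-1],[0.954,-0.466,-0.22,0,0,0.31,-1],[0.954,-0.466,-0.22,0,0,0.31,-1],[0.954,-0.466,-0.22,0,0,0.31,-1],[0.954,-0.466,-0.22,0,0,0.31,-1],[0.954,-0.466,-0.22,0,0,0.31,-1],[0.954,-0.466,-0.22,0,0,0.31,-1],[0.954,-0.466,-0.22,0,0,0.31,-1],[0.954,-0.466,-0.22,0,0,0.31,-1],[0.954,-0.466,-0.22,0,0,0.31,-1],[0.954,-0.466,-0.22,0,0,0.31,-1],[0.954,-0.466,-0.22,0,0,0.31,-1],[0.954,-0.466,-0.22,0,0,0.31,-1],[0.954,-0.466,-0.22,0,0,0.31,-1]], "squeeze": 40}}

```text
time_s: 1.85
ee_pos: [617.0, 325.2, 104.4]
ee_rot: [180.0, 0.0, -175.5]
force: [0.3, 0.4, -0.2]
gripper_width: 0.5
gripper_force: 0.0
```

The crop shows three white slabs with three rounds each, and the thumb notches on the far (+x) side. The black plate beside the block is a look-alike and stays untouched. Next I press slab2's notch end.

>>> {"api": "send_rows", "payload": {"motion": [[0,-0.002,-0.06,0,0,0,-1],[0,-0.002,-0.1,0,0,0,-1],[0,-0.002,-0.11,0,0,0,-1],[0,-0.002,-0.116,0,0,0,-1],[0,-0.002,-0.122,0,0,0,-1],[0,-0.002,-0.128,0,0,0,-1],[0,-0.002,-0.134,0,0,0,-1],[0,-0.002,-0.137,0,0,0,-1],[0,-0.002,-0.137,0,0,0,-1]]}}

```text
time_s: 2.98
ee_pos: [619.5, 323.9, 36.6]
ee_rot: [179.9, 0.3, -175.5]
force: [4.3, -2.2, 5.6]
gripper_width: 0.5
gripper_force: 3.4
```

>>> {"api": "send_rows", "payload": {"motion": [[0,0,-0.003,0,0,0,-1],[0,0,-0.005,0,0,0,-1],[0,0,-0.005,0,0,0,-1]]}}

```text
time_s: 3.35
ee_pos: [619.7, 324.0, 36.1]
ee_rot: [179.9, 0.3, -175.5]
force: [2.5, -3.9, 14.0]
gripper_width: 0.7
gripper_force: 6.9
```

```bash
cat > tip.py <<'E'
from workcell import eyes
from h import *
import sys
f=eyes.grab_frame("scene");P=cloud(f);cv2.imwrite(f"pics/{sys.argv[1]}.png",f["pixels"][:,:,::-1])
hsv=cv2.cvtColor(f["pixels"],cv2.COLOR_RGB2HSV)
a=np.radians(4.5);ex=np.array([np.cos(a),np.sin(a)]);ey=np.array([-ex[1],ex[0]])
q=P[...,:2]-[563.3,245.7];X=q@ex;Y=q@ey
for i,y in enumerate((-74,0,74)):
    for x0 in(-70,-55,-40,-20,0,20,40,55):
        m=(abs(Y-y)<12)&(abs(X-x0)<5)&(f["depth"]>0)
        print(i,x0,m.sum(),np.round(np.median(P[m][:,2]),1) if m.any() else None, hsv[m][:,1].mean().round() if m.any() else "")
E
python3 tip.py p1
```

```text
0 -70 31 48.7 100.0
0 -55 29 48.3 3.0
0 -40 29 48.7 6.0
0 -20 30 48.7 5.0
0 0 29 48.8 5.0
0 20 32 48.0 5.0
0 40 58 45.9 52.0
0 55 69 46.4 33.0
1 -70 151 516.2 47.0
1 -55 173 500.5 39.0
1 -40 120 482.3 39.0
1 -20 74 478.3 34.0
1 0 102 468.0 37.0
1 20 173 441.6 42.0
1 40 219 371.0 49.0
1 55 209 156.5 40.0
2 -70 105 445.5 42.0
2 -55 214 462.6 39.0
2 -40 184 444.7 39.0
2 -20 139 421.6 43.0
2 0 0 None 
2 20 0 None 
2 40 20 405.2 46.0
2 55 60 409.1 42.0
```

>>> {"api": "send_rows", "payload": {"motion": [[0,0,0.05,0,0,0,-1],[0,0,0.1,0,0,0,-1],[0,0,0.1,0,0,0,-1],[0.006,-0.074,0.1,0,0,0,-1],[0.012,-0.147,0.1,0,0,0,-1],[0.012,-0.147,0.1,0,0,0,-1],[0.012,-0.147,0.06,0,0,0,-1],[0.012,-0.147,0.035,0,0,0,-1],[0.012,-0.147,0.027,0,0,0,-1],[0.012,-0.147,0.021,0,0,0,-1],[0.012,-0.147,0.015,0,0,0,-1],[0.012,-0.147,0.009,0,0,0,-1],[0.012,-0.147,0.003,0,0,0,-1],[0.012,-0.147,0,0,0,0,-1],[0.012,-0.147,0,0,0,0,-1]]}}

```text
time_s: 5.28
ee_pos: [625.6, 250.9, 36.0]
ee_rot: [179.9, 0.3, -175.5]
force: [2.5, 0.1, 14.6]
gripper_width: 0.5
gripper_force: 7.0
```

>>> {"api": "send_rows", "payload": {"motion": [[0,0,0.05,0,0,0,-1],[0,0,0.1,0,0,0,-1],[0,0,0.1,0,0,0,-1],[0.006,-0.074,0.1,0,0,0,-1],[0.012,-0.147,0.1,0,0,0,-1],[0.012,-0.147,0.1,0,0,0,-1],[0.012,-0.147,0.06,0,0,0,-1],[0.012,-0.147,0.035,0,0,0,-1],[0.012,-0.147,0.027,0,0,0,-1],[0.012,-0.147,0.021,0,0,0,-1],[0.012,-0.147,0.015,0,0,0,-1],[0.012,-0.147,0.009,0,0,0,-1],[0.012,-0.147,0.003,0,0,0,-1],[0.012,-0.147,0,0,0,0,-1],[0.012,-0.147,0,0,0,0,-1]]}}

```text
time_s: 7.15
ee_pos: [631.4, 177.2, 36.0]
ee_rot: [179.9, 0.3, -175.6]
force: [1.7, 0.2, 15.2]
gripper_width: 0.5
gripper_force: 7.3
```

>>> {"api": "send_rows", "payload": {"motion": [[0,0,0.06,0,0,0,-1],[0,0,0.12,0,0,0,-1],[-0.1,-0.1,0.3,0,0,0,-0.3],[-0.2,-0.2,0.3,0,0,0,-0.3],[-0.3,-0.3,0.3,0,0,0,0.3],[-0.4,-0.4,0.3,0,0,0,0.3],[-0.5,-0.4,0.3,0,0,0,0.3],[-0.5,-0.4,0.3,0,0,0,0.3]]}}

```text
time_s: 8.15
ee_pos: [374.9, -24.0, 181.8]
ee_rot: [179.9, -0.3, -175.6]
force: [0.6, -0.0, 0.3]
gripper_width: 57.3
gripper_force: 0.0
```

```bash
python3 tip.py p2
```

```text
0 -70 11 48.7 110.0
0 -55 2 71.1 8.0
0 -40 42 68.3 7.0
0 -20 41 60.7 7.0
0 0 44 52.7 7.0
0 20 42 45.3 8.0
0 40 43 38.0 7.0
0 55 62 31.9 30.0
1 -70 15 49.7 113.0
1 -55 3 69.9 8.0
1 -40 40 67.4 7.0
1 -20 44 61.1 7.0
1 0 42 53.2 6.0
1 20 50 45.3 7.0
1 40 47 38.4 6.0
1 55 67 30.9 35.0
2 -70 14 49.1 113.0
2 -55 3 70.0 7.0
2 -40 43 68.1 6.0
2 -20 44 61.1 6.0
2 0 48 53.1 6.0
2 20 50 45.4 7.0
2 40 51 38.9 6.0
2 55 71 31.8 29.0
```

View pics/p2.png

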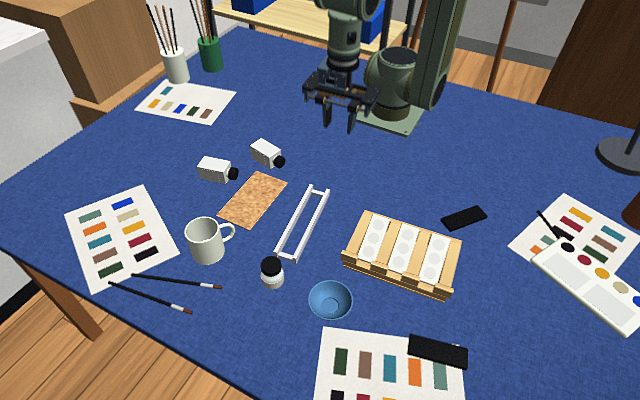

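Scene view: all three slabs are tipped with near ends raised (≈69 mm at X=-40, slope ≈20°). Rack (303,222), mat (253,198) and bottles (214,168), (266,152) are unchanged. Next I grip slab0, at the block's left in this view.

>>> {"api": "send_rows", "payload": {"motion": [[0.1,0.12,0,0,0,0,0.3],[0.2,0.24,0,-0.013,0.17,0,0.3],[0.333,0.388,-0.1,-0.027,0.339,0,0.3],[0.333,0.388,-0.168,-0.027,0.339,0,0.3],[0.333,0.388,-0.168,-0.027,0.339,0,0.3],[0.333,0.388,-0.168,-0.027,0.339,0,0.3],[0.333,0.388,-0.168,-0.027,0.339,0,0.3],[0.333,0.388,-0.168,-0.027,0.339,0,0.3]]}}

```text
time_s: 9.2
ee_pos: [545.6, 169.8, 100.4]
ee_rot: [-180.0, -20.3, -175.6]
force: [-0.4, 0.4, -0.1]
gripper_width: 59.6
gripper_force: 0.0
```

>>> {"api": "send_rows", "payload": {"motion": [[-0.018,-0.001,-0.04,0,0,0,0.3],[-0.037,-0.002,-0.081,0,0,0,0.3],[-0.037,-0.002,-0.081,0,0,0,0.3],[-0.037,-0.002,-0.081,0,0,0,-0.3],[-0.037,-0.002,-0.081,0,0,0,-0.3],[-0.037,-0.002,-0.081,0,0,0,-0.3],[-0.037,-0.002,-0.081,0,0,0,-0.3],[-0.037,-0.002,-0.081,0,0,0,-0.3]], "squeeze": 40}}

```text
time_s: 10.2
ee_pos: [528.4, 169.6, 59.4]
ee_rot: [-180.0, -20.3, -175.5]
force: [1.9, -0.7, 6.9]
gripper_width: 43.3
gripper_force: 39.9
```

>>> {"api": "send_rows", "payload": {"motion": [[0,0,0.03,0,0,0,-0.3],[0,0,0.07,0,0,0,-0.3],[0,0,0.13,0,0,0,-0.3],[0,0,0.2,0,0,0,-0.3],[0,0,0.2,0.013,-0.17,0,-0.3],[0,0,0.2,0.027,-0.339,0,-0.3],[0,0,0.2,0.027,-0.339,0,-0.3],[0,0,0.2,0.027,-0.339,0,-0.3]]}}

```text
time_s: 11.2
ee_pos: [528.2, 169.9, 159.0]
ee_rot: [180.0, -0.1, -175.5]
force: [0.7, 1.1, -1.2]
gripper_width: 43.2
gripper_force: 40.0
```

```bash
python3 - <<'E'
from workcell import env,eyes
import cv2
f=eyes.grab_frame("scene");g=eyes.grab_frame("wrist")
import numpy as np
cv2.imwrite("pics/l1.png",np.hstack([cv2.resize(f["pixels"][100:350,200:520,::-1],(400,312)),cv2.resize(g["pixels"][:,:,::-1],(400,312))]))
E
```

```text
(no output)
```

View pics/l1.png

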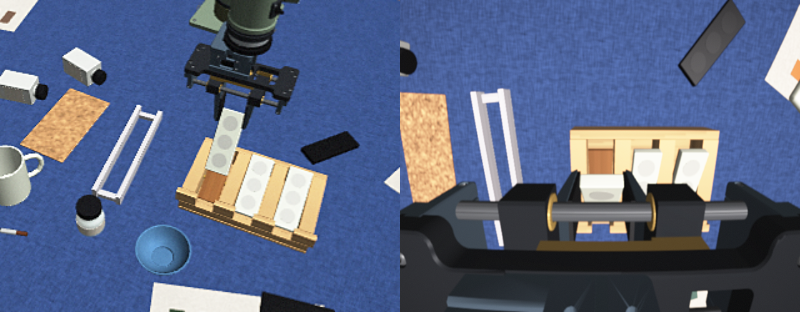

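Slab0 is held level in the fingers (left half ≈(224,140)), and its pocket is empty. I'm carrying it to the rack.

>>> {"api": "send_rows", "payload": {"motion": [[0.02,-0.04,0,0,0,-0.15,-0.3],[0.05,-0.08,0,0,0,-0.3,-0.3],[0.1,-0.14,0,0,0,-0.45,-0.3],[0.15,-0.2,0,0,0,-0.6,-0.3],[0.191,-0.283,0,0,0,-0.75,-0.3],[0.191,-0.283,0,0,0,-0.75,-0.3],[0.191,-0.283,0,0,0,-0.75,-0.3]]}}

```text
time_s: 12.18
ee_pos: [623.4, 28.1, 157.6]
ee_rot: [-180.0, -0.1, 139.4]
force: [0.3, 0.4, -1.2]
gripper_width: 43.4
gripper_force: 40.0
```

>>> {"api": "send_rows", "payload": {"motion": [[0,0,-0.03,0,0,-0.15,-0.3],[0,0,-0.06,0,0,-0.3,-0.3],[0,0,-0.1,0,0,-0.45,-0.3],[0,0,-0.15,0,0,-0.6,-0.3],[0,0,-0.2,0,0,-0.698,-0.3],[0,0,-0.2,0,0,-0.698,-0.3],[0,0,-0.2,0,0,-0.698,-0.3]]}}

```text
time_s: 13.05
ee_pos: [622.8, 29.0, 58.9]
ee_rot: [-180.0, -0.0, 97.7]
force: [-0.1, 0.1, -0.9]
gripper_width: 43.3
gripper_force: 40.0
```

```bash
cat > chk.py <<'E'
from workcell import eyes
from h import *
# white plane patch near rack: tilt of slab held
for n in("scene","top"):
    f=eyes.grab_frame(n);P=cloud(f);hsv=cv2.cvtColor(f["pixels"],cv2.COLOR_RGB2HSV)
    q=P[...,:2]-[579.3,-18];a=np.radians(7.55);X=q@[np.cos(a),np.sin(a)];Y=q@[-np.sin(a),np.cos(a)]
    m=(hsv[...,1]<50)&(hsv[...,2]>150)&(abs(X)<130)&(abs(Y)<70)&(P[...,2]>30)&(P[...,2]<110)
    cs=cv2.connectedComponentsWithStats(m.astype(np.uint8))
    for i in range(1,cs[0]):
        if cs[2][i,4]<80: continue
        k=cs[1]==i;p=np.c_[X[k],Y[k],P[k][:,2]];c=np.median(p,0)
        A=np.c_[p[:,:2]-c[:2],np.ones(len(p))];s=np.linalg.lstsq(A,p[:,2],rcond=None)[0]
        r=cv2.minAreaRect(p[:,:2].astype(np.float32))
        print(n,k.sum(),"ctr",np.round(r[0],1),"size",np.round(r[1],1),"ang",round(r[2],1),"z",c[2].round(1),"slope x,y",s[:2].round(3))
E
python3 chk.py
```

```text
scene 103 ctr [ 65.2 -27.2] size [74.6 30. ] ang 63.0 z 35.8 slope x,y [0.017 0.348]
```

```bash
python3 - <<'E'
from workcell import eyes
from h import *
f=eyes.grab_frame("scene");cv2.imwrite("pics/l2.png",cv2.resize(f["pixels"][120:300,220:440,::-1],None,fx=3,fy=3,interpolation=cv2.INTER_CUBIC))
P=cloud(f);q=P[...,:2]-[579.3,-18];a=np.radians(7.55);X=q@[np.cos(a),np.sin(a)];Y=q@[-np.sin(a),np.cos(a)]
hsv=cv2.cvtColor(f["pixels"],cv2.COLOR_RGB2HSV)
for y in range(-70,50,10):
    m=(abs(X-50)<16)&(abs(Y-y)<5)&(hsv[...,1]<50)&(hsv[...,2]>120); print(y,m.sum(),np.median(P[m][:,2]) if m.any() else "")
E
```

```text
-70 0 
-60 14 28.384596660756788
-50 31 31.530179597556707
-40 21 34.75051278567331
-30 7 38.36456657186818
-20 18 41.36555258994036
-10 63 439.29274702403507
0 79 438.04798701808033
10 65 431.04285461503036
20 74 430.7865741492767
30 84 430.52089611856445
40 55 431.5449452862913
```

View pics/l2.png

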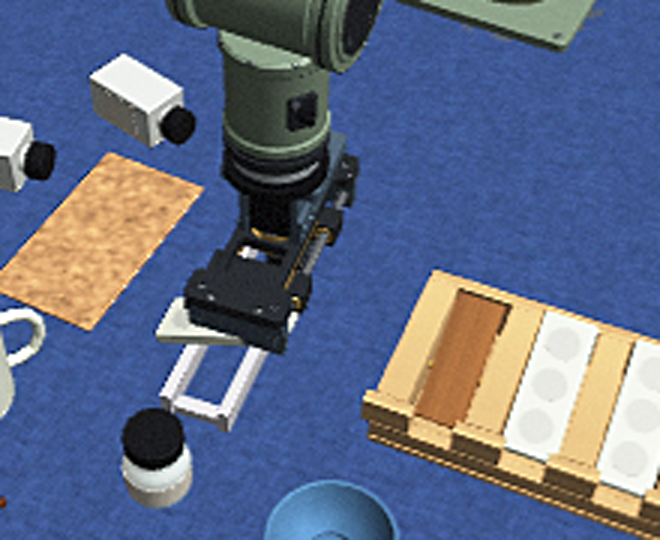

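Slab0 droops about 18° at its far end, so I'm tilting the tool to level it.

>>> {"api": "send_rows", "payload": {"motion": [[0,0,0,-0.15,-0.02,0,-0.3],[0,0,0,-0.306,-0.04,0,-0.3],[0,0,0,-0.306,-0.04,0,-0.3],[0,0,0,-0.306,-0.04,0,-0.3]]}}

```text
time_s: 13.7
ee_pos: [623.0, 28.0, 58.8]
ee_rot: [-180.0, 18.4, 97.6]
force: [-0.5, -0.5, -0.7]
gripper_width: 43.7
gripper_force: 40.0
```

```bash
cat > prof.py <<'E'
from workcell import eyes
from h import *
import sys
x0=float(sys.argv[1])
for n in ("scene","top"):
    f=eyes.grab_frame(n)
    P=cloud(f);q=P[...,:2]-[579.3,-18];a=np.radians(7.55);X=q@[np.cos(a),np.sin(a)];Y=q@[-np.sin(a),np.cos(a)]
    hsv=cv2.cvtColor(f["pixels"],cv2.COLOR_RGB2HSV)
    W=(hsv[...,1]<50)&(hsv[...,2]>120)&(P[...,2]<130)&(P[...,2]>5)
    for y in range(-70,80,10):
        m=W&(abs(X-x0)<35)&(abs(Y-y)<5)&(f["depth"]>0)
        if m.sum()>5: print(n,y,m.sum(),"z",np.median(P[m][:,2]).round(1),"x",np.percentile(X[m],[3,97]).round())
    m=W&(abs(X-x0)<20)&(abs(Y)<90)&(P[...,2]>30)
    if m.any():print("Yext",np.percentile(Y[m],[2,98]))
E
python3 prof.py 50
```

```text
scene -60 50 z 60.4 x [30. 71.]
scene -50 52 z 60.7 x [30. 70.]
scene -40 56 z 61.7 x [30. 71.]
scene -30 80 z 61.3 x [29. 81.]
scene -20 100 z 60.3 x [31. 84.]
scene -10 56 z 62.9 x [30. 72.]
scene 0 35 z 63.4 x [30. 71.]
scene 20 27 z 23.4 x [52. 82.]
scene 30 40 z 16.7 x [47. 83.]
Yext [-63.1185251   -0.08644797]
top -60 54 z 60.8 x [29. 72.]
top -50 52 z 61.3 x [29. 70.]
top -40 55 z 62.2 x [30. 71.]
top -30 67 z 60.9 x [17. 83.]
top -20 68 z 62.8 x [19. 71.]
top -10 55 z 63.5 x [29. 72.]
top 0 54 z 64.4 x [29. 70.]
top 10 53 z 64.7 x [30. 71.]
top 20 69 z 64.0 x [18. 71.]
top 30 45 z 65.5 x [16. 79.]
top 40 8 z 65.7 x [49. 72.]
top 50 7 z 68.3 x [49. 72.]
Yext [-63.33756127  43.56726982]
```

>>> {"api": "send_rows", "payload": {"motion": [[0,0.002,-0.025,0,0,0,-0.3],[0,0.004,-0.04,0,0,0,-0.3],[0,0.004,-0.048,0,0,0,-0.3],[0,0.004,-0.054,0,0,0,-0.3],[0,0.004,-0.054,0,0,0,-0.3],[0,0.004,-0.054,0,0,0,0.15],[0,0.004,-0.054,0,0,0,0.15],[0,0.004,-0.054,0,0,0,0.15],[0,0.004,-0.054,0,0,0,0.15]]}}

```text
time_s: 14.92
ee_pos: [623.1, 30.1, 31.5]
ee_rot: [-180.0, 18.5, 97.6]
force: [-1.0, 1.0, 1.2]
gripper_width: 52.4
gripper_force: 0.0
```

>>> {"api": "send_rows", "payload": {"motion": [[0,0.018,0.05,0,0,0,0.15],[0,0.036,0.1,0,0,0,0.15],[0,0.1,0.2,0,0,0,-1],[0,0.2,0.25,0.15,0.02,0,-1],[0,0.2,0.25,0.306,0.04,0,-1],[0,0.2,0.25,0.306,0.04,0,-1],[0,0.2,0.25,0.306,0.04,0,-1]]}}

```text
time_s: 15.8
ee_pos: [622.4, 129.8, 155.7]
ee_rot: [-179.9, 0.1, 97.5]
force: [0.9, -0.6, -0.1]
gripper_width: 5.5
gripper_force: 0.0
```

```bash
python3 chk.py
```

```text
scene 655 ctr [50.3 -3.9] size [ 44.9 120.4] ang 0.0 z 35.9 slope x,y [ 0.001 -0.001]
top 601 ctr [50.9 -2.8] size [119.5  45.2] ang 89.8 z 36.3 slope x,y [-0.001 -0.002]
```

Slab0 is flat, square and centred. Next I press bed0 level.

>>> {"api": "send_rows", "payload": {"motion": [[-0.06,0.03,-0.02,0,0,0.15,-1],[-0.12,0.05,-0.05,0,0,0.3,-1],[-0.187,0.078,-0.1,0,0,0.45,-1],[-0.187,0.078,-0.14,0,0,0.6,-1],[-0.187,0.078,-0.14,0,0,0.73,-1],[-0.187,0.078,-0.14,0,0,0.73,-1]]}}

```text
time_s: 16.65
ee_pos: [528.9, 169.8, 85.9]
ee_rot: [-179.9, -0.0, 141.4]
force: [0.4, -0.0, -0.5]
gripper_width: 0.4
gripper_force: 0.0
```

>>> {"api": "send_rows", "payload": {"motion": [[0,0,-0.02,0,0,0.18,-1],[0,0,-0.02,0,0,0.36,-1],[0,0,-0.02,0,0,0.54,-1],[0,0,-0.02,0,0,0.72,-1],[0,0,-0.04,0,0,0.72,-1],[0,0,-0.055,0,0,0.72,-1],[0,0,-0.07,0,0,0.72,-1],[0,0,-0.08,0,0,0.72,-1],[0,0,-0.088,0,0,0.72,-1],[0,0,-0.094,0,0,0.72,-1],[0,0,-0.094,0,0,0.72,-1]]}}

```text
time_s: 18.02
ee_pos: [529.8, 169.1, 39.3]
ee_rot: [180.0, 0.0, -175.4]
force: [0.3, -0.2, -0.5]
gripper_width: 0.3
gripper_force: 0.0
```

>>> {"api": "send_rows", "payload": {"motion": [[0,0,-0.004,0,0,0,-1],[0,0,-0.008,0,0,0,-1],[0,0,-0.008,0,0,0,-1]]}}

```text
time_s: 18.4
ee_pos: [529.9, 169.2, 37.5]
ee_rot: [180.0, 0.1, -175.4]
force: [-2.7, -1.5, 13.6]
gripper_width: 0.6
gripper_force: 6.5
```

>>> {"api": "send_rows", "payload": {"motion": [[0,0,0.08,0,0,0,-1],[0,0,0.16,0,0,0,-0.5],[0,0.06,0.16,-0.013,0.17,0,0.3],[0.006,0.148,0.14,-0.027,0.339,0,0.3],[0.006,0.148,0.13,-0.027,0.339,0,0.3],[0.006,0.148,0.13,-0.027,0.339,0,0.3],[0.006,0.148,0.13,-0.027,0.339,0,0.3]]}}

```text
time_s: 19.27
ee_pos: [532.1, 242.4, 101.9]
ee_rot: [180.0, -20.3, -175.4]
force: [0.4, -1.1, 1.0]
gripper_width: 57.0
gripper_force: 0.0
```

>>> {"api": "send_rows", "payload": {"motion": [[-0.01,0,-0.04,0,0,0,0.3],[-0.021,0,-0.085,0,0,0,0.3],[-0.021,0,-0.085,0,0,0,0.3],[-0.021,0,-0.085,0,0,0,-0.3],[-0.021,0,-0.085,0,0,0,-0.3],[-0.021,0,-0.085,0,0,0,-0.3],[-0.021,0,-0.085,0,0,0,-0.3],[-0.021,0,-0.085,0,0,0,-0.3]], "squeeze": 60}}

```text
time_s: 20.27
ee_pos: [522.8, 243.1, 59.3]
ee_rot: [180.0, -20.3, -175.4]
force: [0.2, -0.8, 6.0]
gripper_width: 43.5
gripper_force: 60.0
```

>>> {"api": "send_rows", "payload": {"motion": [[0,0,0.03,0,0,0,-0.3],[0,0,0.06,0,0,0,-0.3],[0,0,0.1,0,0,0,-0.3],[0,0,0.15,0,0,0,-0.3],[0,0,0.2,0,0,0,-0.3],[0,0,0.2,0.013,-0.17,0,-0.3],[0,0,0.2,0.027,-0.339,0,-0.3],[0,0,0.2,0.027,-0.339,0,-0.3],[0,0,0.2,0.027,-0.339,0,-0.3]]}}

```text
time_s: 21.4
ee_pos: [523.0, 243.5, 158.8]
ee_rot: [180.0, -0.0, -175.4]
force: [1.6, 0.2, -1.3]
gripper_width: 43.5
gripper_force: 59.9
```

>>> {"api": "send_rows", "payload": {"motion": [[0.01,-0.08,0,0,0,-0.15,-0.3],[0.02,-0.16,0,0,0,-0.3,-0.3],[0.03,-0.25,0,0,0,-0.45,-0.3],[0.04,-0.35,0,0,0,-0.6,-0.3],[0.058,-0.445,0,0,0,-0.75,-0.3],[0.058,-0.445,0,0,0,-0.75,-0.3],[0.058,-0.445,0,0,0,-0.75,-0.3]]}}

```text
time_s: 22.28
ee_pos: [552.2, 20.5, 157.6]
ee_rot: [180.0, -0.1, 139.5]
force: [-0.2, 0.6, -2.4]
gripper_width: 43.2
gripper_force: 59.9
```

>>> {"api": "send_rows", "payload": {"motion": [[0,0,-0.03,0,0,-0.15,-0.3],[0,0,-0.06,0,0,-0.3,-0.3],[0,0,-0.09,0,0,-0.45,-0.3],[0,0,-0.12,0,0,-0.6,-0.3],[0,0,-0.168,0,0,-0.7,-0.3],[0,0,-0.168,0,0,-0.7,-0.3],[0,0,-0.168,0,0,-0.7,-0.3]]}}

```text
time_s: 23.15
ee_pos: [551.9, 21.3, 74.6]
ee_rot: [179.9, -0.0, 97.7]
force: [-0.2, 0.7, -2.3]
gripper_width: 43.5
gripper_force: 59.9
```

```bash
python3 prof.py -22 | grep -v "z 3[0-9]"
```

```text
scene -60 37 z 81.2 x [-41.  -1.]
scene -50 48 z 81.9 x [-43.  -2.]
scene -40 44 z 81.9 x [-39.  -0.]
scene -30 55 z 24.9 x [-34.   7.]
scene -20 66 z 19.2 x [-44.  13.]
scene 20 35 z 24.0 x [-35.  10.]
scene 30 52 z 19.0 x [-42.  11.]
scene 60 7 z 79.1 x [-41. -25.]
Yext [-61.64243112  56.15277495]
top -60 44 z 81.7 x [-42.  -1.]
top -50 15 z 81.5 x [-41.  -6.]
top -20 10 z 80.8 x [-41.  -8.]
top -10 41 z 83.4 x [-42.  -8.]
Yext [-62.36442187  -3.03740982]
```

>>> {"api": "send_rows", "payload": {"motion": [[0,0.002,-0.04,0,0,0,-0.3],[0,0.004,-0.075,0,0,0,-0.3],[0,0.004,-0.085,0,0,0,-0.3],[0,0.004,-0.093,0,0,0,-0.3],[0,0.004,-0.093,0,0,0,-0.3],[0,0.004,-0.093,0,0,0,0.15],[0,0.004,-0.093,0,0,0,0.15],[0,0.004,-0.093,0,0,0,0.15],[0,0.004,-0.093,0,0,0,0.15]]}}

```text
time_s: 24.38
ee_pos: [551.0, 22.6, 27.5]
ee_rot: [180.0, 0.0, 97.6]
force: [0.8, 0.4, 1.1]
gripper_width: 52.2
gripper_force: 0.0
```

>>> {"api": "send_rows", "payload": {"motion": [[0,0,0.05,0,0,0,0.15],[0,0,0.1,0,0,0,0.15],[0,0.1,0.2,0,0,0.15,-1],[0,0.2,0.2,0,0,0.3,-1],[-0.02,0.32,0.15,0,0,0.45,-1],[-0.058,0.44,0.12,0,0,0.6,-1],[-0.058,0.44,0.12,0,0,0.73,-1],[-0.058,0.44,0.12,0,0,0.73,-1],[-0.058,0.44,0.12,0,0,0.73,-1]]}}

```text
time_s: 25.5
ee_pos: [522.3, 242.0, 87.7]
ee_rot: [180.0, 0.0, 141.2]
force: [-0.1, 0.1, 0.2]
gripper_width: 0.4
gripper_force: 0.0
```

```bash
python3 chk.py
```

```text
scene 578 ctr [-22.5  -1.8] size [119.5  46. ] ang 89.0 z 36.0 slope x,y [-0.    -0.002]
scene 655 ctr [49.8 -3.7] size [ 47.1 120.4] ang 1.3 z 35.9 slope x,y [ 0.01  -0.005]
top 604 ctr [50.7 -2.8] size [ 45.2 119.6] ang 0.1 z 36.4 slope x,y [0.001 0.003]
top 619 ctr [-21.   -1.5] size [119.9  44.9] ang 89.3 z 36.5 slope x,y [-0.     0.001]
```

>>> {"api": "send_rows", "payload": {"motion": [[0.004,0,-0.02,0,0,0.18,-1],[0.004,0,-0.02,0,0,0.36,-1],[0.004,0,-0.02,0,0,0.54,-1],[0.004,0,-0.02,0,0,0.723,-1],[0.004,0,-0.045,0,0,0.723,-1],[0.004,0,-0.06,0,0,0.723,-1],[0.004,0,-0.075,0,0,0.723,-1],[0.004,0,-0.085,0,0,0.723,-1],[0.004,0,-0.093,0,0,0.723,-1],[0.004,0,-0.1,0,0,0.723,-1],[0.004,0,-0.104,0,0,0.723,-1],[0.004,0,-0.104,0,0,0.723,-1]]}}

```text
time_s: 27.1
ee_pos: [524.0, 242.7, 37.4]
ee_rot: [180.0, 0.0, -175.2]
force: [-5.7, -2.3, 12.5]
gripper_width: 0.4
gripper_force: 6.9
```

>>> {"api": "send_rows", "payload": {"motion": [[0,0,0.08,0,0,0,-1],[0,0,0.16,0,0,0,-0.5],[0,0.06,0.16,-0.013,0.17,0,0.3],[0.006,0.148,0.14,-0.027,0.339,0,0.3],[0.006,0.148,0.13,-0.027,0.339,0,0.3],[0.006,0.148,0.13,-0.027,0.339,0,0.3],[0.006,0.148,0.13,-0.027,0.339,0,0.3]]}}

```text
time_s: 27.98
ee_pos: [526.7, 316.0, 102.1]
ee_rot: [179.9, -20.3, -175.2]
force: [-1.1, -0.2, -0.6]
gripper_width: 57.6
gripper_force: 0.0
```

Target for slab2 is (515.7, 316.2, 59.5).

>>> {"api": "send_rows", "payload": {"motion": [[-0.01,0,-0.04,0,0,0,0.3],[-0.021,0,-0.085,0,0,0,0.3],[-0.021,0,-0.085,0,0,0,0.3],[-0.021,0,-0.085,0,0,0,-0.3],[-0.021,0,-0.085,0,0,0,-0.3],[-0.021,0,-0.085,0,0,0,-0.3],[-0.021,0,-0.085,0,0,0,-0.3],[-0.021,0,-0.085,0,0,0,-0.3]], "squeeze": 60}}

```text
time_s: 28.98
ee_pos: [517.3, 316.7, 59.4]
ee_rot: [179.9, -20.3, -175.2]
force: [0.6, -0.6, 7.3]
gripper_width: 43.3
gripper_force: 59.9
```

>>> {"api": "send_rows", "payload": {"motion": [[0,0,0.03,0,0,0,-0.3],[0,0,0.06,0,0,0,-0.3],[0,0,0.1,0,0,0,-0.3],[0,0,0.15,0,0,0,-0.3],[0,0,0.2,0,0,0,-0.3],[0,0,0.2,0.013,-0.17,0,-0.3],[0,0,0.2,0.027,-0.339,0,-0.3],[0,0,0.2,0.027,-0.339,0,-0.3],[0,0,0.2,0.027,-0.339,0,-0.3]]}}

```text
time_s: 30.1
ee_pos: [517.4, 317.1, 158.8]
ee_rot: [180.0, -0.0, -175.2]
force: [0.6, -0.3, -1.4]
gripper_width: 43.5
gripper_force: 59.9
```

>>> {"api": "send_rows", "payload": {"motion": [[-0.01,-0.1,0,0,0,-0.15,-0.3],[-0.02,-0.2,0,0,0,-0.3,-0.3],[-0.04,-0.3,0,0,0,-0.45,-0.3],[-0.06,-0.4,0,0,0,-0.6,-0.3],[-0.076,-0.5,0,0,0,-0.75,-0.3],[-0.076,-0.612,0,0,0,-0.75,-0.3],[-0.076,-0.612,0,0,0,-0.75,-0.3],[-0.076,-0.612,0,0,0,-0.75,-0.3]]}}

```text
time_s: 31.1
ee_pos: [479.9, 10.4, 158.0]
ee_rot: [180.0, -0.1, 139.7]
force: [0.8, 0.8, -1.1]
gripper_width: 43.6
gripper_force: 59.9
```

>>> {"api": "send_rows", "payload": {"motion": [[0,0,-0.03,0,0,-0.15,-0.3],[0,0,-0.06,0,0,-0.3,-0.3],[0,0,-0.09,0,0,-0.45,-0.3],[0,0,-0.12,0,0,-0.6,-0.3],[0,0,-0.168,0,0,-0.7,-0.3],[0,0,-0.168,0,0,-0.7,-0.3],[0,0,-0.168,0,0,-0.7,-0.3]]}}

```text
time_s: 31.98
ee_pos: [479.5, 11.3, 74.5]
ee_rot: [179.9, -0.0, 97.9]
force: [0.5, 1.1, -1.0]
gripper_width: 43.4
gripper_force: 59.9
```

```bash
python3 prof.py -95 | grep -v "z 3[0-9]"
```

```text
scene -60 37 z 80.5 x [-115.  -76.]
scene -50 40 z 81.6 x [-113.  -75.]
scene -40 38 z 81.4 x [-115.  -74.]
scene -30 61 z 25.3 x [-112.  -63.]
scene -20 68 z 20.1 x [-119.  -66.]
scene -10 20 z 11.0 x [-119.  -74.]
scene 0 23 z 11.1 x [-121.  -73.]
scene 10 18 z 79.7 x [-119.  -74.]
scene 20 39 z 24.0 x [-112.  -61.]
scene 30 42 z 19.4 x [-116.  -62.]
Yext [-62.32706425  16.71082704]
top -60 44 z 82.4 x [-115.  -74.]
top -50 7 z 83.8 x [-115.  -88.]
top -20 11 z 9.2 x [-122. -108.]
top -10 13 z 80.8 x [-117. -107.]
Yext [-62.4766562   -9.68682262]
```

>>> {"api": "send_rows", "payload": {"motion": [[0,0.002,-0.04,0,0,0,-0.3],[0,0.004,-0.075,0,0,0,-0.3],[0,0.004,-0.085,0,0,0,-0.3],[0,0.004,-0.093,0,0,0,-0.3],[0,0.004,-0.093,0,0,0,-0.3],[0,0.004,-0.093,0,0,0,0.15],[0,0.004,-0.093,0,0,0,0.15],[0,0.004,-0.093,0,0,0,0.15],[0,0.004,-0.093,0,0,0,0.15]]}}

```text
time_s: 33.2
ee_pos: [478.5, 12.6, 27.5]
ee_rot: [180.0, 0.0, 97.8]
force: [-0.2, 0.3, -0.2]
gripper_width: 52.5
gripper_force: 0.0
```

>>> {"api": "send_rows", "payload": {"motion": [[0,0,0.05,0,0,0,0.15],[0,0,0.1,0,0,0,0.15],[0,0.1,0.2,0,0,0.15,-1],[0,0.2,0.2,0,0,0.3,-1],[0.02,0.32,0.2,0,0,0.45,-1],[0.058,0.44,0.2,0,0,0.6,-1],[0.076,0.55,0.15,0,0,0.73,-1],[0.076,0.606,0.12,0,0,0.73,-1],[0.076,0.606,0.12,0,0,0.73,-1],[0.076,0.606,0.12,0,0,0.73,-1]]}}

```text
time_s: 34.45
ee_pos: [516.4, 314.9, 87.6]
ee_rot: [-180.0, 0.0, 141.6]
force: [-0.1, 0.4, 0.5]
gripper_width: 0.3
gripper_force: 0.0
```

>>> {"api": "send_rows", "payload": {"motion": [[0,0,-0.02,0,0,0.18,-1],[0,0,-0.02,0,0,0.36,-1],[0,0,-0.02,0,0,0.54,-1],[0,0,-0.02,0,0,0.72,-1],[0,0,-0.045,0,0,0.72,-1],[0,0,-0.06,0,0,0.72,-1],[0,0,-0.075,0,0,0.72,-1],[0,0,-0.085,0,0,0.72,-1],[0,0,-0.093,0,0,0.72,-1],[0,0,-0.1,0,0,0.72,-1],[0,0,-0.104,0,0,0.72,-1],[0,0,-0.104,0,0,0.72,-1]]}}

```text
time_s: 35.95
ee_pos: [516.5, 315.7, 37.4]
ee_rot: [180.0, 0.0, -175.2]
force: [-4.5, -1.7, 13.6]
gripper_width: 0.3
gripper_force: 6.4
```

Slabs are on the rack and all three floors are pressed. Next I clear the view and re-measure everything.

>>> {"api": "send_rows", "payload": {"motion": [[0,0,0.1,0,0,0,-1],[0,0,0.2,0,0,-0.1,-1],[-0.04,-0.1,0.35,0,0,-0.25,-1],[-0.08,-0.2,0.4,0,0,-0.4,-1],[-0.12,-0.3,0.4,0,0,-0.5,0],[-0.16,-0.4,0.4,0,0,-0.6,0.6],[-0.2,-0.5,0.4,0,0,-0.7,0.6],[-0.25,-0.5,0.4,0,0,-0.75,0.6],[-0.25,-0.5,0.4,0,0,-0.75,0.6]]}}

```text
time_s: 37.08
ee_pos: [390.8, 65.0, 235.7]
ee_rot: [179.9, 0.1, 139.7]
force: [-0.1, 0.5, -0.1]
gripper_width: 47.5
gripper_force: 0.0
```

```bash
cat > look.py <<'E'
from workcell import eyes
from h import *
import sys
for n in("top","scene"):
    f=eyes.grab_frame(n); P=cloud(f)
    cv2.imwrite(f"pics/{n}_{sys.argv[1]}.png",f["pixels"][:,:,::-1])
    hsv=cv2.cvtColor(f["pixels"],cv2.COLOR_RGB2HSV).astype(int);S,V=hsv[...,1],hsv[...,2]
    z=P[...,2];reg=(P[...,0]>250)&(P[...,0]<670)&(P[...,1]<-110)&(P[...,1]>-480)&(f["depth"]>0)
    print(n,"bottle lying");rects(f,reg&(S<60)&(V>120)&(z>42)&(z<60),50,150)
    print("cap");rects(f,reg&(V<70)&(z>15)&(z<60),40,20)
    print("standing cap");rects(f,reg&(V<80)&(z>100)&(z<125),112,20)
E
python3 look.py a; python3 chk.py; python3 tip.py p3 | grep -v None | awk '$2==-40||$2==-20||$2==20'; python3 -c "
from workcell import env
s=env.state();print(s['qpos'],s['ee_pos'],s['ee_rot'])"
```

```text
top bottle lying
px [395. 266.] c [ 411.1 -241.7] size [84.7 50.9] ang 77.42
px [424. 221.] c [ 541.9 -330.9] size [50.3 85.5] ang 11.82
cap
px [374. 262.] c [ 422.7 -184.1] size [16.1 29.6] ang 77.27
px [404. 226.] c [ 527.1 -272.3] size [30.  18.4] ang 9.24
standing cap
scene bottle lying
px [213. 164.] c [ 544.8 -328.9] size [52.7 86.3] ang 12.5
px [265. 148.] c [ 415.9 -239.5] size [87.8 53.3] ang 77.83
cap
px [232. 173.] c [ 541.  -267.7] size [50. 25.] ang 35.18
px [279. 161.] c [ 436.8 -180.2] size [36.1 43.3] ang 79.88
standing cap
scene 506 ctr [-95.   -2.5] size [ 46.6 119.3] ang 0.3 z 35.8 slope x,y [ 0.011 -0.003]
scene 579 ctr [-22.5  -2.1] size [119.5  44.9] ang 89.9 z 35.9 slope x,y [ 0.006 -0.003]
scene 657 ctr [49.4 -3.6] size [ 45.9 119.5] ang 0.0 z 36.1 slope x,y [-0.001 -0.003]
top 598 ctr [51.  -2.7] size [ 44.7 119.5] ang 0.2 z 36.5 slope x,y [0.008 0.002]
top 615 ctr [-21.1  -1.5] size [120.   44.6] ang 89.4 z 36.6 slope x,y [ 0.009 -0.001]
top 459 ctr [-94.2 -15.9] size [90.6 44.3] ang 89.2 z 36.6 slope x,y [ 0.001 -0.007]
0 -40 28 36.0 160.0
0 -20 28 36.6 161.0
0 20 32 36.6 161.0
1 -40 32 36.1 162.0
1 -20 33 36.2 161.0
1 20 38 36.6 161.0
2 -40 34 36.3 160.0
2 -20 32 36.1 161.0
2 20 33 37.1 161.0
[ 7.90284814e+00  1.17237191e+00  1.08022609e+02 -1.49830766e-03
  7.07757153e+01 -4.19304748e+01] [392.45349133  66.07920584 235.41225525] [1.79979145e+02 2.06343040e-02 1.39833812e+02]
```

Slabs and floors are all within tolerance. The bottles measure 85×51 mm as expected. I'm approaching bottle1/B at (543,-330).

>>> {"api": "send_rows", "payload": {"motion": [[0.03,-0.1,0,0,0,-0.1,0.5],[0.08,-0.2,0,0,0,-0.2,0.5],[0.12,-0.3,0,0,0,-0.35,0.5],[0.16,-0.4,0,0,0,-0.5,0.5],[0.2,-0.5,0,0,0,-0.625,0.5],[0.25,-0.6,0,0,0,-0.625,0.5],[0.292,-0.73,-0.1,0,0,-0.625,0.5],[0.292,-0.73,-0.1,0,0,-0.625,0.5],[0.292,-0.73,-0.1,0,0,-0.625,0.5]]}}

```text
time_s: 38.45
ee_pos: [537.4, -299.3, 183.6]
ee_rot: [-179.9, -0.2, 102.2]
force: [-0.2, 0.7, 0.2]
gripper_width: 68.4
gripper_force: 0.0
```

>>> {"api": "send_rows", "payload": {"motion": [[0,0,0,-0.15,-0.032,0,0.5],[0,0,0,-0.3,-0.065,0,0.5],[0,0,-0.05,-0.489,-0.106,0,0.5],[0,0,-0.1,-0.489,-0.106,0,0.5],[0,0,-0.1,-0.489,-0.106,0,0.5],[0,0,-0.1,-0.489,-0.106,0,0.5]]}}

```text
time_s: 39.2
ee_pos: [538.8, -299.3, 137.8]
ee_rot: [179.8, 30.1, 102.2]
force: [0.4, -0.2, 0.1]
gripper_width: 68.4
gripper_force: 0.0
```

```bash
python3 -c "
from workcell import env
s=env.state();print(s['qpos'].round(1),s['ee_pos'].round(1),s['ee_rot'].round(1))
from scipy.spatial.transform import Rotation as R
print(R.from_euler('xyz',s['ee_rot'],degrees=True).as_matrix().round(3))"
```

```text
[-16.3  19.8 106.9 -38.6  44.7  -2.6] [ 538.8 -299.3  137.8] [179.8  30.1 102.2]
[[-0.183  0.977  0.109]
 [ 0.846  0.213 -0.49 ]
 [-0.502  0.003 -0.865]]
```

>>> {"api": "send_rows", "payload": {"motion": [[0.002,-0.031,-0.1,0,0,0,0.5],[0.002,-0.031,-0.158,0,0,0,0.5],[0.002,-0.031,-0.158,0,0,0,0.5],[0.007,-0.055,-0.2,0,0,0,0.5],[0.013,-0.08,-0.245,0,0,0,0.5],[0.013,-0.08,-0.245,0,0,0,0.5],[0.013,-0.08,-0.245,0,0,0,0.5],[0.013,-0.08,-0.245,0,0,0,-0.2],[0.013,-0.08,-0.245,0,0,0,-0.2],[0.013,-0.08,-0.245,0,0,0,-0.2],[0.013,-0.08,-0.245,0,0,0,-0.2],[0.013,-0.08,-0.245,0,0,0,-0.2]], "squeeze": 50}}

```text
time_s: 40.7
ee_pos: [544.0, -339.4, 13.9]
ee_rot: [180.0, 30.1, 102.3]
force: [-1.8, 2.1, 5.9]
gripper_width: 49.8
gripper_force: 50.0
```

>>> {"api": "send_rows", "payload": {"motion": [[0,0,0.05,0,0,0,-0.2],[0,0,0.12,0,0,0,-0.2],[0,0,0.22,0,0,0,-0.2],[0,0.05,0.3,0,0,0,-0.2],[0,0.1,0.36,0.122,0.026,0,-0.2],[0,0.15,0.36,0.244,0.053,0,-0.2],[0,0.2,0.36,0.366,0.079,0,-0.2],[0,0.25,0.36,0.488,0.105,0,-0.2],[0,0.278,0.36,0.61,0.132,0,-0.2],[0,0.278,0.36,0.733,0.158,0,-0.2],[0,0.278,0.36,0.733,0.158,0,-0.2],[0,0.278,0.36,0.733,0.158,0,-0.2]]}}

```text
time_s: 42.2
ee_pos: [543.6, -200.1, 192.6]
ee_rot: [180.0, -14.9, 102.2]
force: [0.2, 0.3, -2.4]
gripper_width: 50.1
gripper_force: 50.0
```

>>> {"api": "send_rows", "payload": {"motion": [[0,0,0,0.122,0.026,0,-0.2],[0,0,0,0.244,0.053,0,-0.2],[0,0,0,0.366,0.079,0,-0.2],[0,0,0,0.488,0.105,0,-0.2],[0,0,0,0.61,0.132,0,-0.2],[0,0,0,0.733,0.158,0,-0.2],[0,0,0,0.733,0.158,0,-0.2],[0,0,0,0.733,0.158,0,-0.2]]}}

```text
time_s: 43.2
ee_pos: [544.3, -199.6, 193.7]
ee_rot: [179.7, -59.8, 102.5]
force: [-0.3, -0.8, -3.2]
gripper_width: 49.6
gripper_force: 50.0
```

```bash
python3 -c "
from workcell import env
s=env.state();print(s['qpos'].round(1),s['ee_pos'].round(1),s['ee_rot'].round(1))
from scipy.spatial.transform import Rotation as R
print(R.from_euler('xyz',s['ee_rot'],degrees=True).as_matrix().round(3))"
```

```text
[-39.4  43.9  72.   35.6 113.  -52.8] [ 544.3 -199.6  193.7] [179.7 -59.8 102.5]
[[-0.109  0.977 -0.182]
 [ 0.492  0.212  0.845]
 [ 0.864  0.002 -0.504]]
```

>>> {"api": "send_rows", "payload": {"motion": [[0.02,0,0,0,0,-0.12,-0.2],[0.04,0.01,0,0,0,-0.25,-0.2],[0.06,0.02,-0.03,0,0,-0.4,-0.2],[0.09,0.03,-0.06,0,0,-0.55,-0.2],[0.12,0.04,-0.1,0,0,-0.7,-0.2],[0.157,0.045,-0.15,0,0,-0.833,-0.2],[0.157,0.045,-0.15,0,0,-0.833,-0.2],[0.157,0.045,-0.15,0,0,-0.833,-0.2],[0.157,0.045,-0.15,0,0,-0.833,-0.2]]}}

```text
time_s: 44.32
ee_pos: [623.4, -178.7, 119.5]
ee_rot: [179.4, -59.9, 52.8]
force: [0.7, -0.8, -2.6]
gripper_width: 49.7
gripper_force: 50.0
```

```bash
python3 - <<'E'
from workcell import env,eyes
import numpy as np,cv2
s=env.state();print(s['qpos'].round(1),s['ee_pos'].round(1),s['ee_rot'].round(1))
f=eyes.grab_frame("scene");g=eyes.grab_frame("top")
cv2.imwrite("pics/st1.png",np.hstack([cv2.resize(f["pixels"][80:280,150:350,::-1],(400,400)),cv2.resize(g["pixels"][120:320,300:500,::-1],(400,400))]))
E
```

```text
[-43.6  36.1 102.9  65.4  71.3 -46.7] [ 623.4 -178.7  119.5] [179.4 -59.9  52.8]
```

View pics/st1.png

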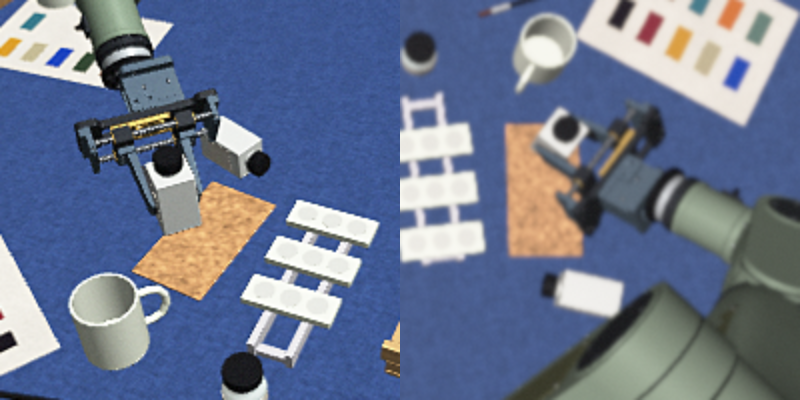

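The bottle is upright in the grip (left half, body (175,195), cap (168,160)), above the far end of the mat. Lowering it.

>>> {"api": "send_rows", "payload": {"motion": [[0,0,-0.06,0,0,0,-0.2],[0,0,-0.11,0,0,0,-0.2],[0,0,-0.14,0,0,0,-0.2],[0,0,-0.152,0,0,0,-0.2],[0,0,-0.159,0,0,0,-0.2],[0,0,-0.163,0,0,0,-0.2],[0,0,-0.163,0,0,0,-0.2]]}}

```text
time_s: 45.3
ee_pos: [623.0, -177.9, 39.9]
ee_rot: [179.6, -60.2, 52.6]
force: [-3.4, -1.0, 6.7]
gripper_width: 49.7
gripper_force: 50.0
```

>>> {"api": "send_rows", "payload": {"motion": [[0,0,0,0,0,0,0.15],[0,0,0,0,0,0,0.35],[0,0,0,0,0,0,0.4],[0,0,0,0,0,0,0.4],[-0.026,-0.034,0.025,0,0,0,0.4],[-0.053,-0.069,0.05,0,0,0,0.4],[-0.106,-0.137,0.1,0,0,0,0.4],[-0.15,-0.18,0.2,0,0,0,0.4],[-0.15,-0.1,0.3,0,0,0,0.4],[-0.15,-0.1,0.3,0,0,0,0.4],[-0.15,-0.1,0.3,0,0,0,0.4]]}}

```text
time_s: 46.68
ee_pos: [546.8, -228.9, 186.8]
ee_rot: [179.7, -59.9, 52.4]
force: [-0.0, -0.1, 0.4]
gripper_width: 63.8
gripper_force: 0.0
```

```bash
python3 look.py b
```

```text
top bottle lying
px [395. 266.] c [ 411.3 -241.5] size [85.3 50.7] ang 77.44
cap
px [374. 262.] c [ 422.6 -184.4] size [15.6 29.6] ang 77.41
standing cap
px [377. 190.] c [ 615.1 -184.3] size [25.5 28.2] ang 0.63
scene bottle lying
px [265. 148.] c [ 415.5 -238.9] size [88.6 52.6] ang 77.67
cap
px [279. 161.] c [ 437.1 -179.7] size [35.9 43.9] ang 82.4
standing cap
px [238. 183.] c [ 622.3 -182.1] size [43.5 32.3] ang 35.74
```

>>> {"api": "send_rows", "payload": {"motion": [[0,0,0.03,-0.1,0.077,0,0.4],[-0.05,0,0.03,-0.2,0.154,0,0.4],[-0.1,0.008,0.03,-0.3,0.23,0,0.4],[-0.134,0.008,0.03,-0.4,0.308,0,0.4],[-0.134,0.008,0.03,-0.5,0.385,0,0.4],[-0.134,0.008,0.03,-0.594,0.4575,0,0.4],[-0.134,0.008,0.03,-0.594,0.4575,0,0.4]]}}

```text
time_s: 47.65
ee_pos: [481.4, -222.8, 201.2]
ee_rot: [179.8, -15.0, 52.6]
force: [-0.6, -0.1, 0.2]
gripper_width: 64.1
gripper_force: 0.0
```

>>> {"api": "send_rows", "payload": {"motion": [[0,0,0,-0.1,0.077,0,0.5],[-0.05,0,0,-0.2,0.154,0,0.5],[-0.1,0.01,0,-0.3,0.23,0,0.5],[-0.124,0.01,0,-0.4,0.308,0,0.5],[-0.124,0.01,-0.03,-0.5,0.385,0,0.5],[-0.124,0.01,-0.06,-0.594,0.4575,0,0.5],[-0.124,0.01,-0.06,-0.594,0.4575,0,0.5]]}}

```text
time_s: 48.52
ee_pos: [417.3, -217.9, 168.3]
ee_rot: [-179.6, 30.1, 52.8]
force: [-0.5, -0.1, 0.4]
gripper_width: 68.4
gripper_force: 0.0
```

>>> {"api": "send_rows", "payload": {"motion": [[0,0,0,0,0,0.15,0.5],[0,0,0,0,0,0.3,0.5],[0,0,-0.05,0,0,0.42,0.5],[0,0,-0.05,0,0,0.42,0.5],[0,0,-0.05,0,0,0.42,0.5]]}}

```text
time_s: 49.15
ee_pos: [418.9, -219.8, 147.5]
ee_rot: [179.7, 30.0, 77.3]
force: [-1.0, -0.8, 0.1]
gripper_width: 68.3
gripper_force: 0.0
```

```bash
python3 -c "
from workcell import env
s=env.state();print(s['qpos'].round(1),s['ee_pos'].round(1),s['ee_rot'].round(1))"
```

```text
[ -8.4  14.  113.9 -35.4  59.5  24.5] [ 418.9 -219.8  147.5] [179.7  30.   77.3]
```

>>> {"api": "send_rows", "payload": {"motion": [[-0.002,-0.001,-0.1,0,0,0,0.5],[-0.002,-0.001,-0.16,0,0,0,0.5],[-0.002,-0.001,-0.16,0,0,0,0.5],[-0.008,-0.03,-0.213,0,0,0,0.5],[-0.015,-0.06,-0.266,0,0,0,0.5],[-0.015,-0.06,-0.266,0,0,0,0.5],[-0.015,-0.06,-0.266,0,0,0,0.5],[-0.015,-0.06,-0.266,0,0,0,-0.2],[-0.015,-0.06,-0.266,0,0,0,-0.2],[-0.015,-0.06,-0.266,0,0,0,-0.2],[-0.015,-0.06,-0.266,0,0,0,-0.2],[-0.015,-0.06,-0.266,0,0,0,-0.2]], "squeeze": 50}}

```text
time_s: 50.65
ee_pos: [411.0, -248.8, 14.3]
ee_rot: [179.7, 30.1, 77.6]
force: [-0.2, 2.6, 7.8]
gripper_width: 50.0
gripper_force: 50.0
```

>>> {"api": "send_rows", "payload": {"motion": [[0,0,0.05,0,0,0,-0.2],[0,0,0.12,0,0,0,-0.2],[0,0,0.22,0,0,0,-0.2],[0.03,0.02,0.3,0,0,0,-0.2],[0.06,0.05,0.37,0.122,-0.027,0,-0.2],[0.1,0.08,0.37,0.244,-0.054,0,-0.2],[0.138,0.118,0.37,0.366,-0.08,0,-0.2],[0.138,0.118,0.37,0.488,-0.107,0,-0.2],[0.138,0.118,0.37,0.61,-0.134,0,-0.2],[0.138,0.118,0.37,0.733,-0.161,0,-0.2],[0.138,0.118,0.37,0.733,-0.161,0,-0.2]]}}

```text
time_s: 52.02
ee_pos: [479.1, -191.6, 197.4]
ee_rot: [179.9, -15.0, 77.3]
force: [0.0, -0.4, -2.8]
gripper_width: 50.1
gripper_force: 50.0
```

>>> {"api": "send_rows", "payload": {"motion": [[0,0,0,0.122,-0.027,0,-0.2],[0,0,0,0.244,-0.054,0,-0.2],[0,0,0,0.366,-0.08,0,-0.2],[0,0,0,0.488,-0.107,0,-0.2],[0,0,0,0.61,-0.134,0,-0.2],[0,0,0,0.733,-0.161,0,-0.2],[0,0,0,0.733,-0.161,0,-0.2],[0,0,0,0.733,-0.161,0,-0.2]]}}

```text
time_s: 53.02
ee_pos: [480.3, -189.2, 198.7]
ee_rot: [179.8, -59.9, 77.6]
force: [0.5, -1.0, -1.4]
gripper_width: 49.6
gripper_force: 50.0
```

>>> {"api": "send_rows", "payload": {"motion": [[0.03,0.01,0,0,0,-0.12,-0.2],[0.06,0.02,-0.03,0,0,-0.25,-0.2],[0.094,0.025,-0.08,0,0,-0.42,-0.2],[0.094,0.025,-0.12,0,0,-0.42,-0.2],[0.094,0.025,-0.12,0,0,-0.42,-0.2],[0.094,0.025,-0.12,0,0,-0.42,-0.2]]}}

```text
time_s: 53.78
ee_pos: [527.7, -177.5, 139.9]
ee_rot: [179.5, -60.0, 52.7]
force: [0.3, 0.1, -2.0]
gripper_width: 49.8
gripper_force: 50.0
```

```bash
python3 - <<'E'
from workcell import env,eyes
import numpy as np,cv2
s=env.state();print(s['qpos'].round(1),s['ee_pos'].round(1),s['ee_rot'].round(1))
f=eyes.grab_frame("scene");g=eyes.grab_frame("top")
cv2.imwrite("pics/st2.png",np.hstack([cv2.resize(f["pixels"][80:280,150:350,::-1],(400,400)),cv2.resize(g["pixels"][120:320,300:500,::-1],(400,400))]))
E
```

```text
[-50.6  30.3 111.6  61.5  74.  -51.5] [ 527.7 -177.5  139.9] [179.5 -60.   52.7]
```

View pics/st2.png

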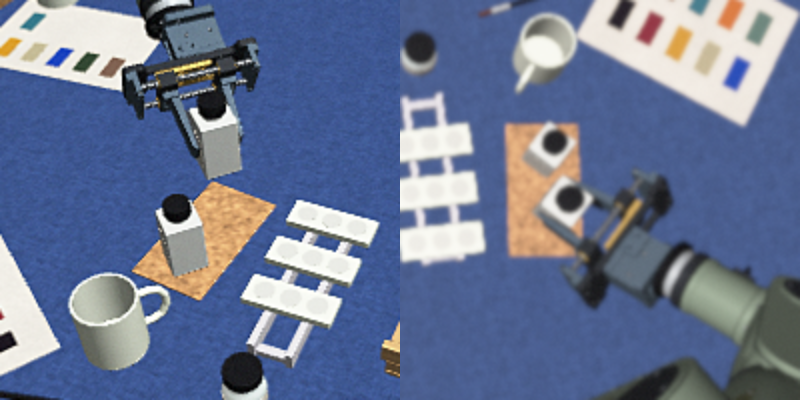

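Bottle B stands at (180,240) in the left half. Bottle A is held upright above the near end of the mat, so I'm lowering it.

>>> {"api": "send_rows", "payload": {"motion": [[0,0,-0.06,0,0,0,-0.2],[0,0,-0.12,0,0,0,-0.2],[0,0,-0.17,0,0,0,-0.2],[0,0,-0.188,0,0,0,-0.2],[0,0,-0.196,0,0,0,-0.2],[0,0,-0.202,0,0,0,-0.2],[0,0,-0.202,0,0,0,-0.2]]}}

```text
time_s: 54.75
ee_pos: [527.7, -177.3, 41.8]
ee_rot: [179.5, -60.4, 52.7]
force: [-5.3, -1.1, 11.1]
gripper_width: 49.9
gripper_force: 50.0
```

>>> {"api": "send_rows", "payload": {"motion": [[0,0,0.003,0,0,0,-0.2],[0,0,0.003,0,0,0,0.15],[0,0,0.003,0,0,0,0.35],[0,0,0.003,0,0,0,0.4],[0,0,0.003,0,0,0,0.4],[-0.026,-0.034,0.028,0,0,0,0.4],[-0.053,-0.069,0.053,0,0,0,0.4],[-0.106,-0.137,0.103,0,0,0,0.4],[-0.15,-0.18,0.2,0,0,0,0.4],[-0.2,-0.2,0.3,0,0,0,0.4],[-0.25,-0.2,0.4,0,0,0,0.4],[-0.25,-0.2,0.4,0,0,0,0.4]]}}

```text
time_s: 56.25
ee_pos: [401.5, -278.6, 240.3]
ee_rot: [179.1, -59.9, 52.9]
force: [0.7, 0.6, -0.7]
gripper_width: 63.9
gripper_force: 0.0
```

```bash
python3 look.py c; python3 chk.py; python3 tip.py p4 | awk '$2==-40||$2==20'
```

```text
top bottle lying
cap
standing cap
px [378. 224.] c [ 520.3 -184.6] size [24.7 27.6] ang 0.5
px [377. 190.] c [ 615.1 -184.3] size [25.5 28.2] ang 0.63
scene bottle lying
cap
standing cap
px [238. 183.] c [ 622.5 -182.1] size [43.6 32.4] ang 34.55
px [259. 161.] c [ 527.  -181.1] size [42.9 33.9] ang 43.04
scene 505 ctr [-96.5  -2.4] size [ 47.9 119.3] ang 0.4 z 35.9 slope x,y [ 0.009 -0.   ]
scene 573 ctr [-20.6  -2.3] size [ 46.3 120.4] ang 0.8 z 36.1 slope x,y [ 0.008 -0.   ]
scene 652 ctr [50.3 -4. ] size [ 45.4 120.6] ang 0.3 z 35.9 slope x,y [ 0.002 -0.001]
top 606 ctr [51.2 -2.7] size [119.5  45. ] ang 89.9 z 36.4 slope x,y [-0.002 -0.002]
top 621 ctr [-20.7  -1.5] size [120.1  45.4] ang 89.9 z 36.4 slope x,y [0.006 0.   ]
top 636 ctr [-94.   -1.4] size [119.8  44.5] ang 89.6 z 36.4 slope x,y [ 0.011 -0.   ]
0 -40 27 36.1 160.0
0 20 33 36.1 161.0
1 -40 33 36.2 161.0
1 20 33 36.1 161.0
2 -40 35 35.8 160.0
2 20 35 36.2 160.0
```

View pics/scene_c.png

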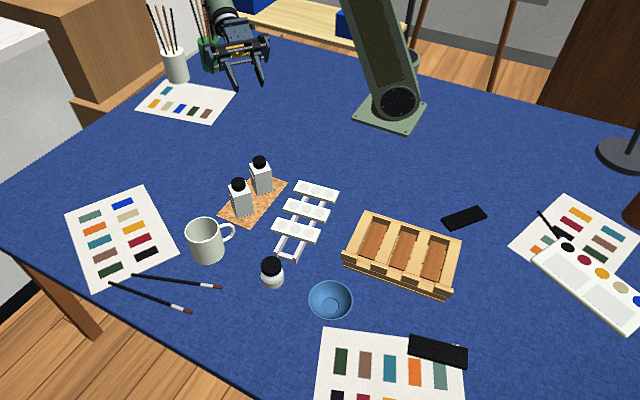

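Final view: both bottles stand on the mat at (240,197) and (260,175). Three slabs lie across the rack around (303,210), the pocket floors are level, and the mug, bowl and ink jar are untouched. Handing in.

```bash
python3 -c "
from workcell import env
print(env.job_done())"
```

```text
the job is handed in; nothing more can be done
None
```

Job handed in at about 56 s of robot time, with no verdict returned. In the last camera check all three slabs lay flat and square across the rack, all three pocket floors were level, both bottles stood upright on the mat, and the mug, bowl and ink jar had not been touched.

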